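Turn the carving positioner upright by its spokes

TASK

The half-finished carving on the bench positioner has been left upside down or askew. Turn the positioner's spoked wheel by pushing one spoke after another with the fingertips until its slim index stem (like a tyre valve stem, between two spokes) points straight up, then take the hand away. Do not push on the stem itself, do not grip or lift anything, and leave the stand and the other things on the bench where they are.

Things in the scene. Friction and masses are not known exactly. Their poses are not given: they have to be found in the camera images.
- stand: Grey cast stand of the positioner, 6 kg, loose on the bench: base plate 200 (x) x 220 (y) x 20 mm, a column, and a bearing head whose top is 222 mm above the bench. Origin: centre of the base's underside. z up; x along the level axle, from the carving side (-x, nearer the robot) to the wheel side (+x).
- carving: Owl of pale wood, 125 mm tall, 70 mm across, on the axle's -x end, centred 80 mm behind the stand's origin. Turns with the wheel, upright when the stem points up; stays within 80 mm of the axle. Origin: the wheel's centre; z along the stem.
- hub (a point): Centre of the upright wheel, on the axle, fixed at (85, 0, 180) mm in the stand's frame; the wheel lies in the stand's y-z plane. Hub 56 mm dia.; rim ring of 50 mm mean radius, 12 mm bar; five round spokes 12 mm thick, 72 deg apart, reach past the rim, each ending in a ball 22 mm dia. centred 130 mm from the axle. Beyond the rim, free space between them.
- wheel (a joint): Wheel angle a, rad: the stem points along y = sin a, z = cos a in the stand's frame; 0 or 2 pi = straight up. Spokes stand at a + 36, 108, 180, 252, 324 deg, measured alike. Starts 2.2 to 4.1; turns either way, just over one turn from 0; stays where left; needs about 0.25 N m (2 to 3 N near a spoke's end).
- stem: Index stem: slim steel rod 8 mm dia. with an 11 mm cap and no ball, standing outwards from the rim midway between two spokes; its end is 100 mm from the axle, shorter than the spokes. Fixed to the wheel. Origin on the axle at the wheel's centre; z points outwards along the stem.
- stem_tip (a point): The outer end of the stem, 100 mm from the axle. z points outwards along the stem.
- oil: Bystander: amber glass bottle, 52 mm in diameter, 130 mm tall, loose. Origin: centre of its underside.
- mug: Bystander: white mug, 76 mm in diameter, 85 mm tall, loose. Origin: centre of its underside.
- figure: Bystander: small turned wooden figure, 48 mm in diameter at the foot, 90 mm tall, loose. Origin: centre of its underside.
- tin: Bystander: open steel tin 90 x 120 x 22 mm, loose. Origin: centre of its underside.

How it is judged (in metres and radians):
At the end, for the whole second after the job is handed in: The stem points straight up within 0.1 rad (about 6 degrees), the wheel is at rest, the stand is upright within 30 mm of where it was, and the bystanders are within 30 mm of where they were (angle between stem's own z axis and vertical below 0.1 rad and velocity of joint wheel between -0.03 and 0.03 rad/s and distance of each of stand, oil, mug, figure, tin from where it was at the start of the episode below 0.03 m and angle between stand's own z axis and vertical below 0.05 rad); the robot touches nothing.
It fails at once if the stem itself is pushed (more than 2 N) (contact force between stem and anything else above 2 N).
It fails at once if the stand is lifted, tipped (0.1 rad) or shoved more than 30 mm (distance of stand from where it was at the start of the episode above 0.03 m or angle between stand's own z axis and vertical above 0.1 rad).
It fails at once if a bystander is lifted, carried or knocked more than 30 mm away (distance of any of oil, mug, figure, tin from where it was at the start of the episode above 0.03 m).
It also fails if it takes over 64 s, if anything falls off the work surface, if the arm or the gripper's body presses on something with over 40 N, if the wrist force passes 120 N, or if a joint passes its speed limit or range.

ROBOT

A 6-joint arm with a two-finger parallel gripper is mounted at the origin on the work surface. World frame = base frame: x ahead of the robot, y to its left, z up, the work surface at z = 0. Lengths are in mm, angles in degrees, forces in N, time in s.
With the tool pointing down it reaches from about 350 to 850 mm from the base axis. Payload 8.1 kg.
Tool frame: the origin (TCP) lies midway between the tips of the shut fingers; the grasp point (between the pads) lies 19 mm behind it; z points along the fingers, y is the line along which they close (so a half turn about z gives the same grasp; the last joint's range is limited). The gripper opens to 85 mm and grips with 20 to 120 N. Pads are 22 mm wide; open, the fingers measure 114 mm over their backs; the gripper's body (76 mm by 85 mm) begins 54 mm behind the grasp point. The pads swing forward as they close: fully open they stand 13 mm farther back than shut.
Start: joints at [59.278, 7.471, 85.268, -0, 87.261, -4.893], TCP at [261.392, 540.074, 231.292] pointing down, gripper open.
Joint ranges: [-169.43, 169.43], [-51.17, 129.36], [1.28, 143.12], [-76.62, 256.62], [0, 156.53], [-152.29, 152.29]. Speed limits (degrees/s): [136.94, 136.94, 159.86, 180, 180, 180].

INTERFACE

Orientations are given as [roll, pitch, yaw] about the fixed x, y, z axes, in that order (R = Rz(yaw) Ry(pitch) Rx(roll)).
In Python, from bench import r, optics, workorder gives the robot as it stands.
- The arm moves only by the shell command python3 -m handwheel 'ROWS' [FORCE]. ROWS is rows parted by semicolons, their numbers by spaces, 1 to 8 of them, each of 7 numbers: a rotation vector rx, ry, rz in degrees, then dx, dy, dz in mm, then the finger opening in mm; each row is the pose to reach, as a shift and turn from the pose commanded when the command began, along the tool's axes at that moment; what a row does not reach only later rows make up. A row lasts 1/8 s, in which the tool goes at most 62.5 mm and 10.7 degrees, less where a joint would pass 70% of its speed; a pose out of reach is approached as far as the arm can. The fingers move at their own pace and stop on an object; FORCE is the grip in N (left out, the last holds). Time passes only in rows, so rows that do not move let the fingers close. It prints the time, the measured TCP pose, the force, the opening and the grip force at its end.
- r.sense(): the state, without advancing time (a new reading comes with each control period).
- optics.snapshot(name): name is "scene" or "top" or "wrist"; returns a dict with "pixels" (480x640x3 uint8, blue, green, red), "fx", "fy", "cx", "cy" (pixels), "pose" (4x4, takes a point from camera to world coordinates). Camera axes: x right, y up, looking along -z (the intrinsics and any distortion apply to the point x, -y, -z); pixel columns grow to the right and rows downward; lengths in mm; the calibration is good to about 2 mm. The wrist camera is an equidistant fisheye: a pixel r from the principal point sees the ray r / f radians off the axis. A picture is of the moment at which its call begins. There is no depth.
- workorder.hand_in(): hands the job in; it is judged then, once.
The state is a dict: "time": time; "joint_pos": joint angles; "qd": joint speeds; "joint_efforts": joint torques, N m; "tool_pos": TCP position; "tcp_rot": TCP orientation; "ft_force": force on the tool from outside, world axes, zero at the start; "wrist_torque": the same for the moment, N m; "finger_gap": finger opening in mm; "grip_force": force on a finger pad.
Only numpy, scipy, OpenCV 4.12 (cv2) and the standard library are available. Lean on these libraries where they do the work, as an engineer would, in place of code of your own. Each camera call takes 0.05 s, during which the arm holds its last target. There are 200 camera calls.

## Working session

There is one attempt and no reset: what is moved stays moved. The work goes in short steps, Python scripts to look and compute and a shell command to move; the robot and the scene stay as the last step left them, time stands still between calls to the robot, and variables do not carry over. Pictures are saved under pics/ and viewed, at most 10 in all, crops included, and the job is handed in when it is done.

```bash
mkdir -p pics; ls
python3 - <<'E'
from bench import r, optics, workorder
import cv2,numpy as np
for n in("scene","top"):
    s=optics.snapshot(n); cv2.imwrite(f"pics/{n}0.png",s["pixels"]); print(n,s["fx"],s["fy"],s["cx"],s["cy"],{k:v for k,v in s.items() if k not in("pixels",)}); 
print(r.sense())
E
```

```text
pics
scene 490.81397872817826 490.81397872817826 330.2248464786557 243.15552617072447 {'fx': 490.81397872817826, 'fy': 490.81397872817826, 'cx': 330.2248464786557, 'cy': 243.15552617072447, 'pose': array([[ 7.73805105e-01, -3.63493411e-01,  5.18746759e-01,
         1.13381280e+03],
       [ 6.33423243e-01,  4.45098567e-01, -6.32978879e-01,
        -6.96171895e+02],
       [-8.09787096e-04,  8.18388542e-01,  5.74664718e-01,
         7.99835952e+02],
       [ 0.00000000e+00,  0.00000000e+00,  0.00000000e+00,
         1.00000000e+00]])}
top 624.0347442484627 624.0347442484627 331.11986402574524 234.77825534674076 {'fx': 624.0347442484627, 'fy': 624.0347442484627, 'cx': 331.11986402574524, 'cy': 234.77825534674076, 'pose': array([[ 2.31978702e-02,  9.97767666e-01, -6.26222237e-02,
         5.14484090e+02],
       [-9.99712986e-01,  2.35268163e-02,  4.52051320e-03,
        -2.08813233e+01],
       [ 5.98372346e-03,  6.24993840e-02,  9.98027065e-01,
         1.43300571e+03],
       [ 0.00000000e+00,  0.00000000e+00,  0.00000000e+00,
         1.00000000e+00]])}
{'time': 0.1, 'joint_pos': array([ 5.92789517e+01,  7.51035846e+00,  8.53273206e+01,  1.47384943e-04,
        8.72632064e+01, -4.89167926e+00]), 'qd': array([ 0.03954923, -0.05801303, -0.03638613,  0.12319675, -0.0425606 ,
        0.10698708]), 'joint_efforts': array([ 1.70124280e-03, -5.70949244e+01, -5.01946127e+01, -1.21061312e-04,
        8.14909843e-03,  1.02240989e-05]), 'tool_pos': array([261.10643399, 539.61081184, 230.31273083]), 'tcp_rot': array([-1.79899494e+02, -8.74939605e-03,  1.54170616e+02]), 'ft_force': array([ 0.37687408, -0.04173038, -0.35461953]), 'wrist_torque': array([0.05357739, 0.04049082, 0.01409636]), 'grip_force': 0.0, 'finger_gap': 85.32497217573108}
```

View pics/scene0.png

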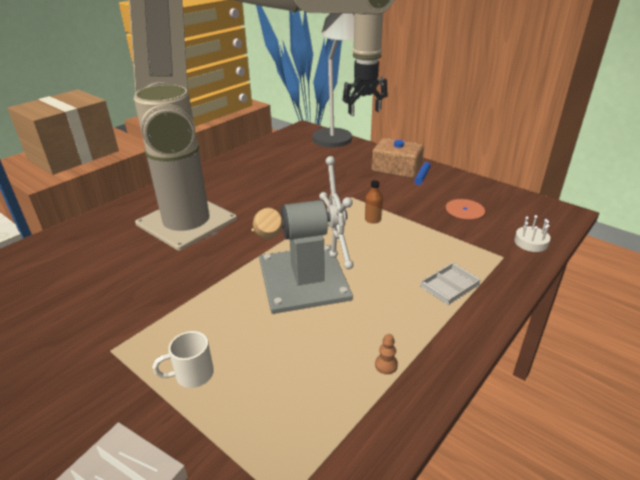

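View pics/top0.png

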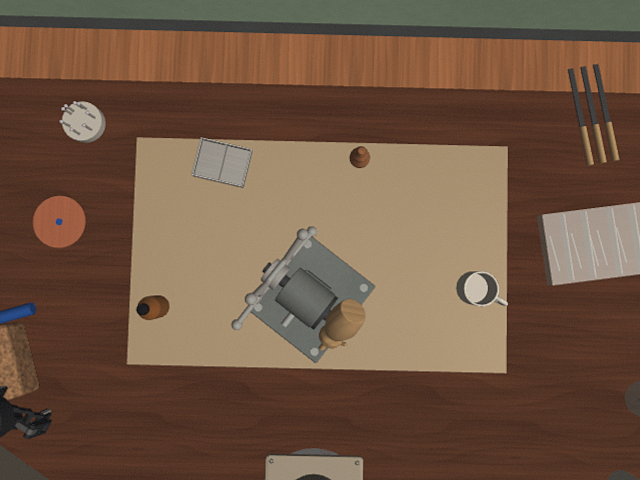

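Scene: the wheel is at (338,210), with the stand base around (305,275), oil bottle (374,203), mug (190,360), figure (386,355) and tin (450,283). Top: the wheel runs from (237,324) to (312,232), and the axle points up and to the left. I'll zoom in.

Run:
```python
import cv2
a=cv2.imread("pics/top0.png")[222:372,222:382]; cv2.imwrite("pics/tc.png",cv2.resize(a,None,fx=4,fy=4,interpolation=2))
a=cv2.imread("pics/scene0.png")[145:315,250:390]; cv2.imwrite("pics/sc.png",cv2.resize(a,None,fx=3.5,fy=3.5,interpolation=2))
```

```text
(no output)
```

View pics/tc.png

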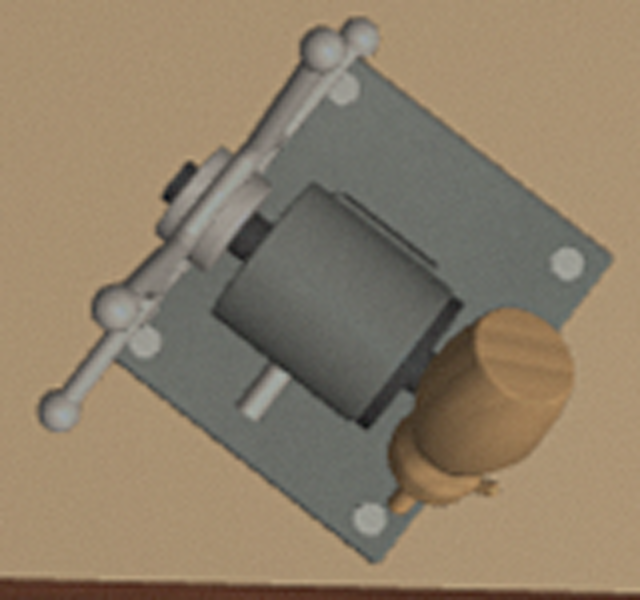

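View pics/sc.png

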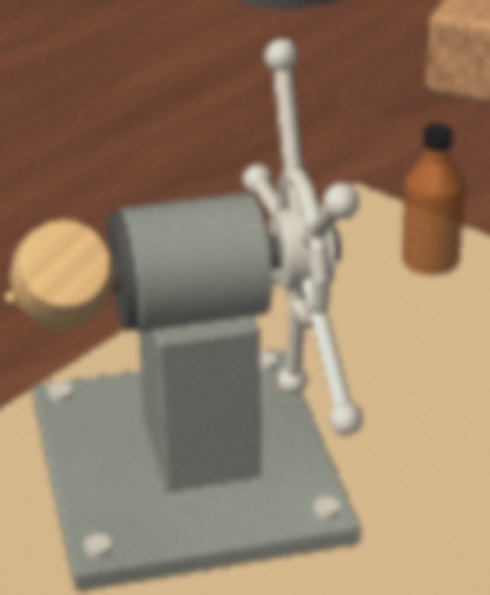

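```bash
cat > h.py <<'E'
import numpy as np
from scipy.optimize import least_squares
from bench import r, optics
def proj(s,P):
    T=s["pose"]; q=(np.atleast_2d(P)-T[:3,3])@T[:3,:3]
    return np.c_[s["cx"]+s["fx"]*q[:,0]/-q[:,2], s["cy"]-s["fy"]*q[:,1]/-q[:,2]]
def Rz(y): c,s=np.cos(y),np.sin(y); return np.array([[c,-s,0],[s,c,0],[0,0,1]])
def local(p,P): return np.atleast_2d(P)@Rz(p[2]).T+[p[0],p[1],0]
def spokes(a,rad=130,x=85): 
    t=a+np.radians([36,108,180,252,324]); return np.c_[0*t+x,rad*np.sin(t),180+rad*np.cos(t)]
def stem(a,rad=100): return np.array([[85,rad*np.sin(a),180+rad*np.cos(a)]])
E
cat > fit.py <<'E'
from h import *
top,sc=optics.snapshot("top"),optics.snapshot("scene")
bt=np.array([[302.75,234.25],[312.25,231.5],[251.25,298.75],[236.75,324.75]])
bs=np.array([[330,160.4],[323.1,195.6],[347.4,201.9],[332.9,253.9],[348.6,264.1]])
ct=np.array([[374.5,286.75],[316,362.5]]); Ct=[[-100,-110,20],[-100,110,20]]
cs=np.array([[272.6,309.9],[352.3,297.3],[260.3,255.6]]); Cs=[[-100,-110,20],[100,-110,20],[-100,110,20]]
def res(p):
    S=local(p,spokes(p[3])); o=[]
    for s,b in((top,bt),(sc,bs)):
        q=proj(s,S); d=b[:,None]-q[None]; i=np.argmin((d**2).sum(2),1); o.append(d[range(len(b)),i].ravel())
    return np.r_[np.concatenate(o),(proj(top,local(p,Ct))-ct).ravel(),(proj(sc,local(p,Cs))-cs).ravel()]
best=min((least_squares(res,[520,50,np.radians(y),a]) for y in(45,57) for a in np.arange(0,1.26,.15)),key=lambda f:f.cost)
p=best.x; print(p,np.degrees(p[2]),best.cost); print(res(p).round(1))
p=p.copy(); print(local(p,[[85,0,180]]))
for k in range(5):
    a=p[3]+k*np.radians(72); print(a%(2*np.pi),proj(top,local(p,stem(a))),proj(sc,local(p,stem(a))))
np.save("p.npy",p)
E
python3 fit.py
```

```text
[461.944616    14.89398461   0.9327358    1.07973163] 53.441824536431376 12.546845792146762
[ 0.3  0.4  0.8  0.8  0.6  0.4  0.   0.7 -0.  -0.5 -0.2 -0.7  0.2 -0.4
 -0.4  0.4  0.1 -0.4  1.4 -1.2 -0.1  0.8 -2.2 -0.9  0.8 -2.3 -2.  -1.1]
[[512.5739037   83.17044635 180.        ]]
1.0797316281199714 [[244.9600965  309.91103316]] [[326.93528851 181.27058752]]
2.3363686895558886 [[256.98503311 300.66728376]] [[328.63199983 224.24378185]]
3.593005750991806 [[291.45087708 257.58217642]] [[340.20186771 256.57712938]]
4.849642812427723 [[305.66194654 234.23080578]] [[347.24002362 233.45683448]]
6.10627987386364 [[276.88909848 266.049426  ]] [[338.09434647 182.45572585]]
```

The fit gives a = 2.336 rad, with the stem down on the +y side. The owl's head also leans to +y, which agrees. The plan is to keep the tool pointing down with fingers shut. I'll push the spoke now at 26° across the top toward -y to about -36°, then do the same with the next spoke. The tip stays above the stem's reach.

```bash
python3 -m handwheel '0 0 10.7 0 0 -60 0;0 0 10.8 0 0 -130 0;0 0 10.8 0 0 -130 0'
cat > w.py <<'E'
from h import *
from scipy.spatial.transform import Rotation as R
import sys
p=np.load("p.npy"); s=r.sense(); d=(s["tool_pos"]-local(p,[[85,0,0]])[0])@Rz(p[2])
T=R.from_euler("xyz",s["tcp_rot"],degrees=True).as_matrix()
print("local tcp",d.round(1),"rot",s["tcp_rot"].round(1),"gap",s["finger_gap"].round(1),"F",s["ft_force"].round(1))
print("toolaxes in local (rows x,y,z)\n",(T.T@Rz(p[2])).round(3))
E
python3 w.py
```

```text
time: 0.57
tool_pos: [262.3, 541.6, 368.0]
tcp_rot: [179.4, -0.1, 143.4]
ft_force: [0.4, 0.6, 0.5]
finger_gap: 32.5
grip_force: 0.0Traceback (most recent call last):
  File "w.py", line 6, in <module>
    print("local tcp",d.round(1),"rot",s["tcp_rot"].round(1),"gap",s["finger_gap"].round(1),"F",s["ft_force"].round(1))
                                                                   ^^^^^^^^^^^^^^^^^^^^^
AttributeError: 'float' object has no attribute 'round'
```

```bash
sed -i 's/s\["finger_gap"\].round(1)/s["finger_gap"]/' w.py
python3 -m handwheel '0 0 0 -50 -30 0 0;0 0 0 -100 -60 0 0;0 0 0 -150 -90 0 0;0 0 0 -200 -120 0 0;0 0 0 -250 -150 0 0;0 0 0 -300 -180 0 0;0 0 0 -350 -210 0 0;0 0 0 -362 -217 0 0'
python3 -m handwheel '0 0 0 0 0 0 0;0 0 0 0 0 0 0'; python3 w.py
python3 - <<'E'
from h import *
import cv2
for n in("scene","top"): cv2.imwrite(f"pics/{n}1.png",optics.snapshot(n)["pixels"])
a=cv2.imread("pics/scene1.png")[70:315,230:430]; cv2.imwrite("pics/sc1.png",cv2.resize(a,None,fx=2.4,fy=2.4,interpolation=2))
E
```

```text
time: 1.58
tool_pos: [423.1, 147.1, 360.5]
tcp_rot: [-179.9, -0.0, 143.1]
ft_force: [-0.3, 0.3, -0.1]
finger_gap: 0.4
grip_force: 0.0
time: 1.82
tool_pos: [422.0, 151.1, 361.0]
tcp_rot: [180.0, -0.0, 143.4]
ft_force: [-0.3, 0.1, -0.4]
finger_gap: 0.2
grip_force: 0.0
local tcp [  0.7 113.2 361. ] rot [180.   -0.  143.4] gap 0.21498228438582742 F [-0.3  0.1 -0.4]
toolaxes in local (rows x,y,z)
 [[-0.     1.     0.001]
 [ 1.     0.     0.   ]
 [ 0.     0.001 -1.   ]]
```

View pics/sc1.png

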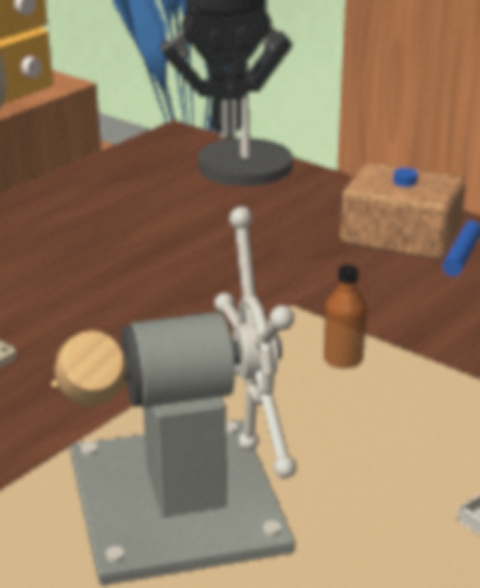

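The hand is above the +y side, clear of everything, and the pushed ball is at about (240,215). Next I'll descend and push.

```bash
python3 -m handwheel '0 0 0 0 0 45 0;0 0 0 0 0 89 0;0 0 0 -15 0 89 0;0 0 0 -25 0 89 0;0 0 0 -35 0 89 0;0 0 0 -47 0 89 0;0 0 0 -60 0 89 0;0 0 0 -73 0 89 0'
python3 -m handwheel '0 0 0 -13 0 0 0;0 0 0 -26 0 0 0;0 0 0 -39 0 0 0;0 0 0 -52 0 0 0;0 0 0 -65 0 0 0;0 0 0 -75 0 0 0;0 0 0 -84 0 0 0;0 0 0 -90 0 0 0'
python3 -m handwheel '0 0 0 0 0 0 0;0 0 0 0 0 0 0';python3 w.py
python3 - <<'E'
from h import *
import cv2
for n in("scene","top"): cv2.imwrite(f"pics/{n}2.png",optics.snapshot(n)["pixels"])
a=cv2.imread("pics/scene2.png")[95:315,230:430]; b=cv2.imread("pics/top2.png")[215:365,215:365]
cv2.imwrite("pics/c2.png",np.hstack([cv2.resize(a,(400,440),interpolation=2),cv2.resize(b,(400,440),interpolation=2)]))
E
```

```text
time: 2.92
tool_pos: [481.9, 105.8, 272.6]
tcp_rot: [180.0, 0.0, 143.4]
ft_force: [-3.0, 1.2, 0.7]
finger_gap: -0.3
grip_force: 0.9
time: 3.92
tool_pos: [553.7, 52.3, 272.4]
tcp_rot: [180.0, 0.0, 143.4]
ft_force: [-2.2, 2.0, -0.2]
finger_gap: 0.2
grip_force: 1.0
time: 4.18
tool_pos: [553.5, 52.6, 272.6]
tcp_rot: [180.0, 0.1, 143.4]
ft_force: [-1.1, 0.3, 0.5]
finger_gap: 0.1
grip_force: 0.0
local tcp [-2.000e-01 -5.110e+01  2.726e+02] rot [1.800e+02 1.000e-01 1.434e+02] gap 0.08661962413175218 F [-1.1  0.3  0.5]
toolaxes in local (rows x,y,z)
 [[ 0.001  1.    -0.001]
 [ 1.    -0.001  0.   ]
 [ 0.    -0.001 -1.   ]]
```

View pics/c2.png

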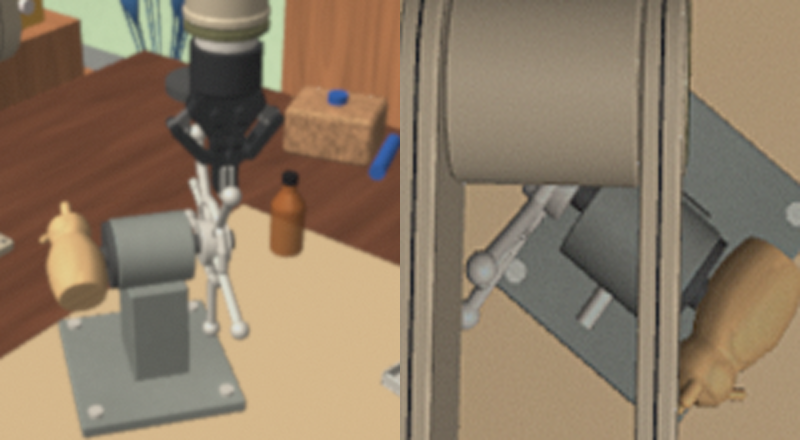

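The wheel has turned as planned: the owl now lies head toward +y and the spoke is at about -36°. I'll lift, go back, and measure a.

```bash
python3 -m handwheel '0 0 0 8 0 -30 0;0 0 0 10 0 -80 0;0 0 0 50 0 -95 0;0 0 0 100 0 -95 0;0 0 0 150 0 -95 0;0 0 0 173 0 -95 0;0 0 0 173 0 -95 0'
cat > ball.py <<'E'
from h import *
import cv2,sys
p=np.load("p.npy"); sc=optics.snapshot("scene"); g=cv2.cvtColor(sc["pixels"],cv2.COLOR_BGR2HSV)
# bright, unsaturated wheel parts: score model mask against image over a
m=((g[...,1]<75)&(g[...,2]>130)).astype(np.float32)
def score(a):
    k=np.zeros(m.shape,np.uint8); o=np.zeros_like(k)
    B=proj(sc,local(p,spokes(a))); C=proj(sc,local(p,spokes(a,56)))
    for b,c in zip(B,C): cv2.line(k,tuple(int(v*16) for v in c),tuple(int(v*16) for v in b),1,5,shift=4); cv2.circle(k,tuple(int(v*16) for v in b),5*16,1,-1,shift=4)
    return (m*k).sum()/k.sum()
lo,hi=map(float,sys.argv[1:3]); A=np.arange(lo,hi,.01); S=np.array([score(a) for a in A]); i=S.argmax(); w=S>S[i]-.03
print("a",A[i],"mean",A[w].mean(),"score",S[i],"range",A[w].min(),A[w].max())
E
python3 ball.py 0.8 1.9; python3 w.py|head -1
```

```text
time: 5.15
tool_pos: [413.6, 156.8, 368.0]
tcp_rot: [179.9, 0.1, 143.5]
ft_force: [-0.4, 0.2, -0.0]
finger_gap: -0.2
grip_force: 0.0
a 1.2500000000000004 mean 1.2550000000000006 score 0.8169398907103825 range 1.2200000000000004 1.2900000000000005
local tcp [1.000e-01 1.224e+02 3.678e+02] rot [1.799e+02 1.000e-01 1.435e+02] gap 0.2785403021465776 F [ 0.6 -0.8  0.4]
```

```bash
python3 -m handwheel '0 0 0 0 0 50 0;0 0 0 0 0 95 0;0 0 0 -15 0 95 0;0 0 0 -26 0 95 0;0 0 0 -38 0 95 0;0 0 0 -51 0 95 0;0 0 0 -64 0 95 0;0 0 0 -77 0 95 0'
python3 -m handwheel '0 0 0 -13 0 0 0;0 0 0 -26 0 0 0;0 0 0 -39 0 0 0;0 0 0 -52 0 0 0;0 0 0 -64 0 0 0;0 0 0 -74 0 0 0;0 0 0 -82 0 0 0;0 0 0 -88 0 0 0'
python3 -m handwheel '0 0 0 -2 0 0 0;0 0 0 -4 0 0 0;0 0 0 -4 0 0 0'; python3 w.py|head -1; python3 ball.py -0.4 0.5
```

```text
time: 6.2
tool_pos: [477.3, 109.3, 272.7]
tcp_rot: [180.0, 0.0, 143.4]
ft_force: [-1.3, 2.2, 1.5]
finger_gap: 0.0
grip_force: 1.3
time: 7.2
tool_pos: [547.3, 57.2, 272.4]
tcp_rot: [180.0, 0.0, 143.4]
ft_force: [-2.4, 1.1, -0.7]
finger_gap: -0.3
grip_force: 1.0
time: 7.58
tool_pos: [550.2, 55.1, 272.4]
tcp_rot: [180.0, 0.0, 143.4]
ft_force: [-1.3, 0.6, 0.2]
finger_gap: -0.0
grip_force: 0.5
local tcp [-2.000e-01 -4.690e+01  2.724e+02] rot [180.    0.  143.4] gap -0.010727927319405261 F [-1.3  0.6  0.2]
a 0.02000000000000035 mean 0.03000000000000036 score 0.7545955882352942 range -0.009999999999999676 0.0700000000000004
```

```bash
python3 -m handwheel '0 0 0 -2 0 0 0;0 0 0 -3 0 0 0;0 0 0 -3 0 0 0'
python3 -m handwheel '0 0 0 5 0 0 0;0 0 0 8 0 -40 0;0 0 0 8 0 -100 0;0 0 0 60 40 -130 0;0 0 0 115 70 -130 0;0 0 0 170 100 -130 0;0 0 0 225 125 -130 0;0 0 0 280 125 -130 0'
python3 -m handwheel '0 0 0 0 0 0 0;0 0 0 60 0 0 0;0 0 0 115 0 0 0;0 0 0 115 0 0 0;0 0 0 115 0 0 0'
python3 ball.py -0.4 0.5
python3 - <<'E'
from h import *
import cv2
for n in("scene","top"): cv2.imwrite(f"pics/{n}3.png",optics.snapshot(n)["pixels"])
a=cv2.imread("pics/scene3.png")[145:315,250:390]; b=cv2.imread("pics/top3.png")[222:372,222:382]
cv2.imwrite("pics/c3.png",np.hstack([cv2.resize(a,(400,486),interpolation=2),cv2.resize(b,(400,375),interpolation=2).copy() if 0 else cv2.resize(b,(400,486),interpolation=2)]))
E
```

```text
time: 8.0
tool_pos: [552.5, 53.3, 272.3]
tcp_rot: [180.0, 0.0, 143.4]
ft_force: [-1.1, 0.5, 0.0]
finger_gap: 0.1
grip_force: 0.8
time: 9.0
tool_pos: [401.2, 322.5, 401.8]
tcp_rot: [180.0, 0.0, 143.4]
ft_force: [0.6, 0.4, -1.0]
finger_gap: -0.2
grip_force: 0.0
time: 9.62
tool_pos: [310.7, 388.9, 402.4]
tcp_rot: [180.0, 0.1, 143.4]
ft_force: [0.1, -0.1, -0.1]
finger_gap: -0.1
grip_force: 0.0
a 0.010000000000000342 mean 0.0050000000000003375 score 0.8336397058823529 range -0.029999999999999694 0.04000000000000037
```

View pics/c3.png

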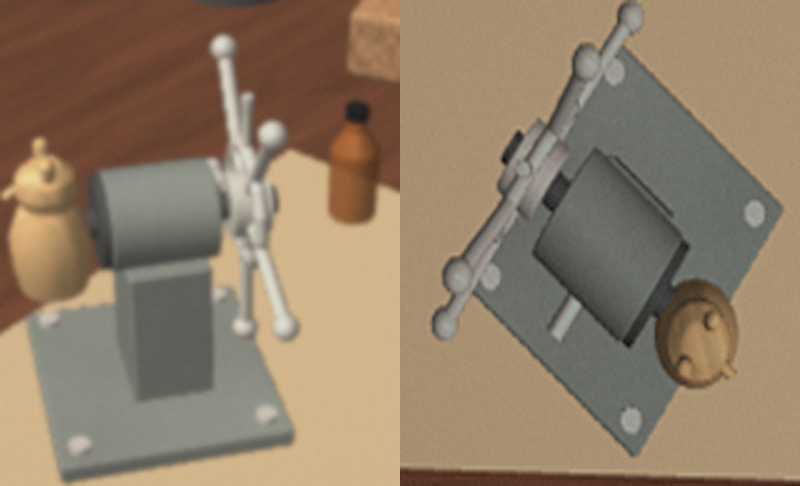

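View pics/top3.png

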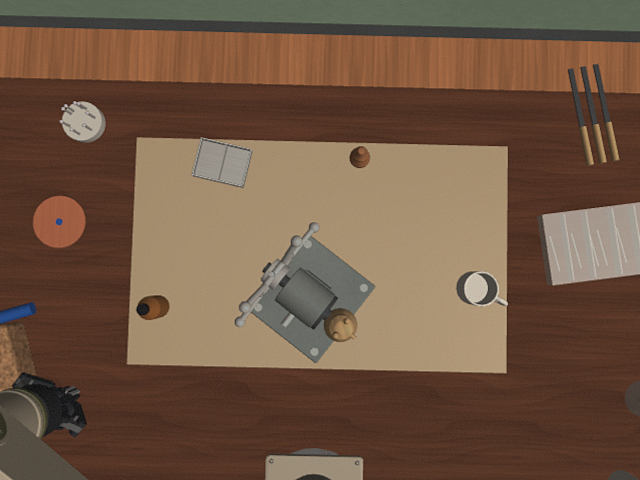

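The owl is upright and the stem stands straight up between two spokes. The stand and bystanders are where they were, e.g. tin (222,163) and mug (478,289), and the hand is well clear. I'm handing in.

```bash
python3 -c "
from bench import workorder
print(workorder.hand_in())"
```

```text
the job is handed in; nothing more can be done
None
```

The job is handed in: the last images put the wheel about 0.01 rad from stem-straight-up, with the hand clear and the stand and bystanders unmoved; the hand-in returned no verdict.

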